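Broken awl into the sprung-flap scrap box

TASK

The awl whose blade has snapped off is scrap. Pick it up, push the sprung flap of the plywood scrap box open with it and let it drop inside while the flap is still held open, then come away so that the flap springs shut. Leave the whole awl where it lies.

Things in the scene. Friction and masses are not known exactly. Their poses are not given: they have to be found in the camera images.
- broken_awl_center (a point): Centre, half-way up (13 mm above its underside), of the broken awl: a dark wooden handle, 26 mm thick at its butt and 18 mm at its neck, with a short brass ferrule and only an 11 mm stump of blade; 85 mm long, 60 g, loose, lying on the counter. Its y axis runs along the handle towards the stump (butt at y = -42.5 mm; the wooden handle reaches y = +23.5 mm), its z axis points up.
- slot (a point): Centre of the slot in the top of the scrap box, level with the box's top face, 160 mm above the counter. The box is plywood with an aluminium top frame, 180 mm along this point's x axis by 200 mm along its y axis, fixed to the counter, standing square to these axes; z is up. The slot measures 120 mm along x by 140 mm along y and is closed by a steel flap. Below it the box is hollow and empty, its floor 152 mm below the top; walls 10 mm thick.
- flap (a joint): Angle of the steel flap in the slot, rad: 0 shut (level, 1 mm below the top face), 1.35 fully open. 118 mm long, hinged along y on the slot's +x edge (x = +60 mm); its free edge at -x swings down into the box. A spring shuts it: about 2 N at the slot's centre starts it, up to 6 N wide open. The awl does not open it by its weight, and slides off it only if it is held steep (1 rad or more).
- whole_awl: The whole awl, loose on the counter: same kind of wooden handle but with a long steel blade, 145 mm long and 28 mm thick overall. Origin at the centre of its underside; y axis along its length (handle at +y, blade at -y).
Not all that is in view belongs to the job. There is more than one size of the part that bears broken_awl_center; the job needs the middle-sized.

How it is judged (in metres and radians):
On the way, in this order (a step that is already met when the one before it is completed fails the run):
1. the flap is held pushed open, at least 0.5 rad, by the gripper with the broken awl still in its fingers, over or in the slot (value of joint flap above 0.5 rad and contact force between the fingers and broken_awl above 0.5 N and x of broken_awl_center in the frame of slot between -0.08 and 0.08 m and y of broken_awl_center in the frame of slot between -0.095 and 0.095 m), for 0.2 s.
2. the broken awl has dropped into the box (z of broken_awl_center in the frame of slot below -0.095 m and contact force between the fingers and broken_awl below 0.1 N and x of broken_awl_center in the frame of slot between -0.08 and 0.08 m and y of broken_awl_center in the frame of slot between -0.095 and 0.095 m), for 0.2 s.
At the end, for the whole second after the job is handed in: The broken awl lies at rest inside the scrap box, its centre at least 80 mm below the box's top; the flap is shut again (below 0.1 rad); the whole awl is within 30 mm of where it lay (z of broken_awl_center in the frame of slot below -0.08 m and x of broken_awl_center in the frame of slot between -0.08 and 0.08 m and y of broken_awl_center in the frame of slot between -0.095 and 0.095 m and value of joint flap below 0.1 rad and linear speed of broken_awl below 0.03 m/s and distance of whole_awl from where it was at the start of the episode below 0.03 m); the robot touches nothing.
It fails at once if the whole awl is moved more than 30 mm (distance of whole_awl from where it was at the start of the episode above 0.03 m).
It also fails if it takes over 38 s, if anything falls off the work surface, if the arm or the gripper's body presses on something with over 40 N, if the wrist force passes 120 N, or if a joint passes its speed limit or range.

ROBOT

A 7-joint arm with a two-finger parallel gripper is mounted at the origin on a cart in front of the work surface, level with it; the furniture and walls round the work are solid. World frame = base frame: x ahead of the robot, y to its left, z up, the work surface at z = 0. Lengths are in mm, angles in degrees, forces in N, time in s.
With the tool pointing down it reaches from about 400 to 900 mm from the base axis. Payload 5.6 kg.
Tool frame: the origin (TCP) lies at the very end of the fingers, on their centre line; the grasp point (between the pads) lies 19 mm behind it; x points along the fingers, y is the direction in which the jaws open and shut, and the axes are right-handed (so a half turn about x gives the same grasp; the last joint's range is limited). The gripper opens to 92 mm and grips with 3 to 60 N. Pads are 20 mm wide; open, the fingers measure 128 mm over their backs; the gripper's body (75 mm by 189 mm) begins 69 mm behind the grasp point.
Start: joints at [-68.182, 26.786, -0.665, 91.828, 0.344, 61.387, -3.226], TCP at [267.338, 592.486, 214.592] pointing down, gripper open.
Joint ranges: [-144.91, 144.91], [-17.63, 115.5], [-89.93, 88.59], [15.96, 139.68], [-74.01, 254.01], [8.47, 105.57], [-167.45, 167.45]. Speed limits (degrees/s): [147.25, 147.25, 180, 180, 180, 180, 180].

INTERFACE

Orientations are given as a 3x3 rotation matrix whose columns are the frame's x, y, z axes.
In Python, from plant import r gives the robot as it stands.
- The arm moves only by the tool move_arm, never from a script. Its argument "increments" is a list that holds one entry, the list of rows, each a list of 4 numbers: the shift along the world's x, y, z in m, then the turn about the world's z in degrees. In form: [[[tx, ty, tz, twist], ...]]. A call has 1 to 12 rows; each row is the pose to reach, as a shift and turn from the pose commanded when the call began; what a row does not reach only later rows make up. A row lasts 1/12 s, in which the tool goes at most 41.7 mm and 7.16 degrees, less where a joint would pass 70% of its speed; a pose out of reach is approached as far as the arm can. A call with a gripper value outside its range is refused whole. "jaw" is the gripper command: -1 is shut, 1 is fully open, values between are in proportion, set as the call begins (left out, the last holds). The fingers move at their own pace and stop on an object; "grip_force" is the grip in N (left out, the last holds). Time passes only in rows, so rows that repeat a pose let the fingers close. It gives the time, the measured TCP pose, the force and the opening at its end, in the units of the state.
- r.get_obs(): the state, without advancing time (a new reading comes with each control period).
- r.get_image(name): name is "side" or "top" or "wrist"; returns a dict with "color" (400x640x3 uint8, blue, green, red), "depth" (400x640 float32, mm along the optical axis (not along the pixel's ray), 0 where there is no reading), "vfov" (degrees; the focal length in pixels is half the picture's height over the tangent of half this angle, whatever the lens; pixels are square), "cx", "cy" (the principal point, pixels), "R" (3x3) and "t" (3): a world point X has camera coordinates R X + t. Camera axes: x right, y down, z forward; pixel columns grow to the right and rows downward; lengths in mm; the calibration is good to about 2 mm. A picture is of the moment at which its call begins.
- r.sign_off(): hands the job in, once; it reports no verdict.
The state is a dict: "time_s": time; "q": joint angles; "joint_vel": joint speeds; "tau": joint torques, N m; "ee_pos": TCP position; "orientation": TCP orientation; "wrist_force": force on the tool from outside, world axes, zero at the start; "ft_torque": the same for the moment, N m; "grip_width": opening from 0.0 (shut) to 1.0 (fully open).
Only numpy, scipy, OpenCV 4.12 (cv2) and the standard library are available. Lean on these libraries where they do the work, as an engineer would, in place of code of your own. Each camera call takes 0.05 s, during which the arm holds its last target. There are 200 camera calls.

## Working session

There is one attempt and no reset: what is moved stays moved. The work goes in short steps, Python scripts to look and compute and a tool call to move; the robot and the scene stay as the last step left them, time stands still between calls to the robot, and variables do not carry over. Pictures are saved under pics/ and viewed, on a budget of 10 in all, crops included, one or two more only if the job needs it, and the job is handed in when it is done.

Besides the shell and the picture viewer there is one more tool, called after "Emit:" by a JSON object that holds its "api" and its "payload". move_arm: Moves the arm, as the interface text tells. Its arguments: {"type":"object","properties":{"increments":{"type":"array"},"jaw":{"type":"number"},"grip_force":{"type":"number"}},"required":["increments"]}

```bash
mkdir -p pics; ls
cat > h.py <<'E'
import numpy as np, cv2
from plant import r
def cam(n):
    d=r.get_image(n); d['f']=200/np.tan(np.radians(d['vfov']/2)); d['R']=np.array(d['R']); d['t']=np.array(d['t']).ravel(); return d
def cloud(d):
    v,u=np.mgrid[0:400,0:640]; z=d['depth'].astype(float)
    P=np.stack([(u-d['cx'])/d['f']*z,(v-d['cy'])/d['f']*z,z],-1)
    W=(P-d['t'])@d['R']; W[z==0]=np.nan; return W
def ray(d,u,v,h):
    p=np.array([(u-d['cx'])/d['f'],(v-d['cy'])/d['f'],1.])@d['R']; c=-d['R'].T@d['t']
    return c+p*(h-c[2])/p[2]
E
python3 - <<'E'
from h import *
print(r.get_obs())
for n in ['top','side']:
    d=cam(n); cv2.imwrite(f'pics/{n}0.png',d['color']); np.savez(f'{n}0.npz',**d); print(n,d['f'],d['cx'],d['cy'],-d['R'].T@d['t'],d['R'].round(2).tolist(),(d['depth']>0).mean())
E
```

```text
pics
{'time_s': 0.0, 'q': array([-68.18487064,  26.83514068,  -0.66310397,  91.88165661,
         0.3443079 ,  61.38742357,  -3.22501993]), 'joint_vel': array([-0.03574986, -0.04487969,  0.11769402,  0.0647181 , -0.07263917,
       -0.00024875,  0.04170196]), 'tau': array([-1.65222929e-03, -5.20549572e+01, -1.31122468e-02, -2.43767738e+01,
       -5.67279279e-02,  1.67149730e-02,  1.46016669e-04]), 'ee_pos': array([267.10435752, 591.92919437, 213.64477139]), 'orientation': array([[-5.98392031e-04,  4.11243837e-01,  9.11525177e-01],
       [-1.68185272e-03,  9.11523637e-01, -4.11244247e-01],
       [-9.99998407e-01, -1.77913638e-03,  1.46203087e-04]]), 'wrist_force': array([-0.82781708, -0.31058473, -0.26993329]), 'ft_torque': array([ 0.03418852,  0.03285291, -0.01651462]), 'grip_width': 1.0007788529776303}
top 363.24660649809374 317.1933651148819 197.03995121841274 [468.40676881  41.05630547 983.70666811] [[0.02, -1.0, -0.02], [-1.0, -0.02, -0.05], [0.05, 0.02, -1.0]] 0.99596875
side 390.14309158619017 322.6257775579953 199.6849265201741 [ 270.14674766 -742.64672582  456.35317265] [[0.95, -0.3, 0.03], [-0.1, -0.39, -0.92], [0.29, 0.87, -0.4]] 0.90627734375
```

View pics/top0.png

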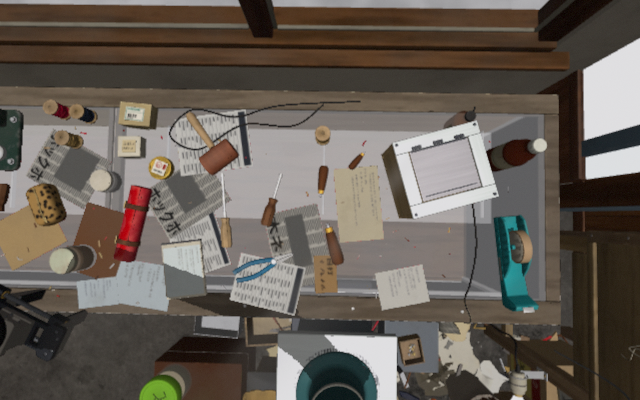

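View pics/side0.png

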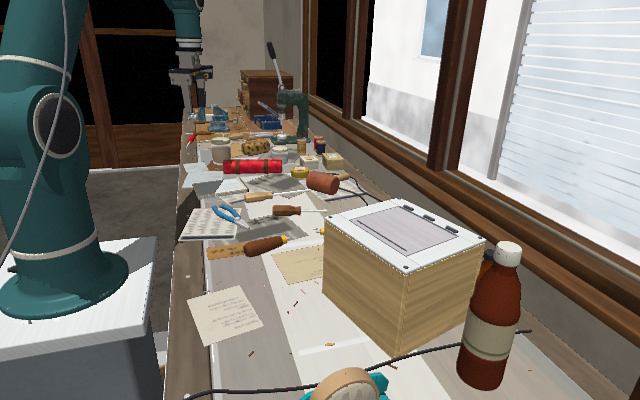

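The top view shows candidate handles at about (356,160), (323,180) and (334,245). A bladed tool lies at (272,200), and the box is at (440,170). I'll enlarge the middle area and measure.

Run:
```python
from h import *
d=dict(np.load('top0.npz')); c=d['color'][120:275,215:375]
cv2.imwrite('pics/z1.png',cv2.resize(c,None,fx=5,fy=5,interpolation=cv2.INTER_CUBIC)[:600*2][:775])
c=cv2.resize(d['color'][135:270,255:375],None,fx=4.4,fy=4.4,interpolation=cv2.INTER_CUBIC); cv2.imwrite('pics/z1.png',c)
b=cv2.resize(d['color'][110:225,375:505],None,fx=4.4,fy=4.4,interpolation=cv2.INTER_CUBIC); cv2.imwrite('pics/z2.png',b)
W=cloud(d)
hsv=cv2.cvtColor(d['color'],cv2.COLOR_BGR2HSV)
# dark wooden handles
m=((hsv[...,0]<18)&(hsv[...,1]>90)&(hsv[...,2]<175)).astype(np.uint8); m[:,:200]=0;m[:120]=0;m[275:]=0;m[:,385:]=0
n,l,s,ce=cv2.connectedComponentsWithStats(m)
for i in range(1,n):
    if s[i,4]<25: continue
    v,u=np.where(l==i); P=np.array([ray(d,a,b,13) for a,b in zip(u,v)])[:,:2]
    rc=cv2.minAreaRect(P.astype(np.float32)); print(ce[i].round(1),s[i,4],rc, np.nanmax(W[l==i][:,2]).round(1))
# box top
mm=(abs(W[...,2]-160)<6)&(W[...,1]<0)&(W[...,0]>300)&(W[...,0]<700)
rc=cv2.minAreaRect(W[mm][:,:2].astype(np.float32)); print('box depth',mm.sum(),rc)
k=((mm)&(hsv[...,2]>205)&(hsv[...,1]<30)); k=cv2.morphologyEx(k.astype(np.uint8),cv2.MORPH_OPEN,np.ones((2,2)))
n,l,s,ce=cv2.connectedComponentsWithStats(k); i=1+s[1:,4].argmax()
v,u=np.where(l==i); P=np.array([ray(d,a,b,160) for a,b in zip(u,v)])[:,:2].astype(np.float32); print('frame ray',cv2.minAreaRect(P),s[i])
```

```text
[216.6 154.3] 871 ((644.5244140625, 351.4189453125), (130.60736083984375, 94.37535095214844), 40.21477508544922) 63.1
[321.8 134. ] 157 ((687.5076293945312, 48.513431549072266), (40.90642166137695, 35.077110290527344), 1.3442926406860352) 63.6
[355.  161.9] 81 ((612.705078125, -42.45446014404297), (13.291693687438965, 45.76991653442383), 46.3416862487793) 19.9
[322.1 177.2] 176 ((567.9702758789062, 47.66350173950195), (21.63163948059082, 64.60960388183594), 81.84256744384766) 27.4
[268.7 212.4] 248 ((473.8195495605469, 186.96066284179688), (27.282455444335938, 72.64232635498047), 75.72012329101562) 31.4
[225.5 232.1] 227 ((416.4854431152344, 301.8948059082031), (74.86648559570312, 24.180368423461914), 2.080686330795288) 28.2
[328.5 257.9] 695 ((367.65972900390625, 26.77862548828125), (110.7774658203125, 74.3156509399414), 1.49366295337677) 35.9
box depth 7206 ((592.123291015625, -396.096923828125), (212.83958435058594, 558.390380859375), 4.84258508682251)
frame ray ((504.2993469238281, -254.55914306640625), (26.31727409362793, 195.20755004882812), 16.265369415283203) [412 186  85  32 959]
```

View pics/z1.png

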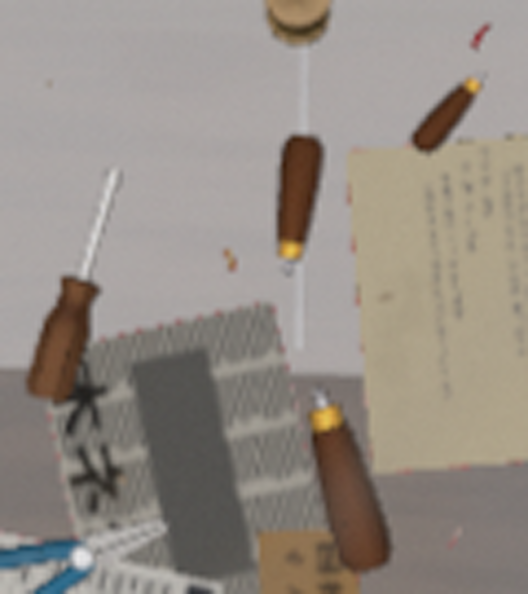

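View pics/z2.png

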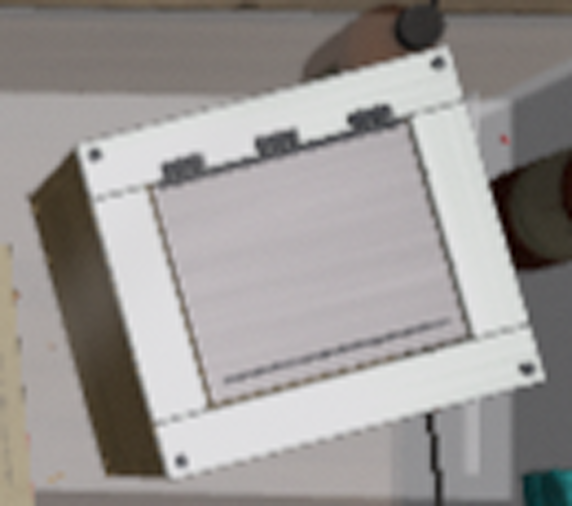

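Crop 1: the middle-sized snapped awl runs from its butt at crop (301,137) to its stump at (288,270). Its handle measured 65 mm, and 66 mm is expected. The whole awl is on the left, about 147 mm long. Crop 2: the frame screws are at (94,154), (438,63), (527,370) and (181,461), and the hinges are on the upper edge, so that is slot +x.

Run:
```python
from h import *
d=dict(np.load('top0.npz')); W=cloud(d)
p=lambda x,y,h,o:ray(d,o[0]+(x+.5)/4.4-.5,o[1]+(y+.5)/4.4-.5,h)
o=(375,110)
sc=[p(*q,160,o) for q in [(94,154),(438,63),(527,370),(181,461)]]
sl=[p(*q,160,o) for q in [(150,186),(410,123),(470,338),(211,406)]]
for c in (sc,sl):
    c=np.array(c); ex=(c[0]+c[1]-c[2]-c[3])/2; ey=(c[0]+c[3]-c[1]-c[2])/2
    print(c.mean(0).round(1),np.linalg.norm(ex),np.linalg.norm(ey),np.degrees(np.arctan2(ex[1],ex[0])),np.degrees(np.arctan2(ey[1],ey[0])))
for u,v in [(400,180),(445,170),(490,160)]: print('z',W[v,u].round(1))
o=(255,135); a=p(301,137,13,o);b=p(288,270,13,o)
print('awl butt,tip',a.round(1),b.round(1),'c',((a+b)/2).round(1),np.linalg.norm(b-a),np.degrees(np.arctan2(*(b-a)[1::-1])))
e=p(45,398,10,o);f=p(115,168,3,o); print('whole',e,f,np.linalg.norm(f-e))
# obstacles above 90 in the work zone
for n in ('top','side'):
    V=cloud(dict(np.load(n+'0.npz'))); m=(V[...,2]>165)&(V[...,0]>350)&(V[...,0]<720)&(abs(V[...,1]+150)<350)
    Q=V[m]; print(n,m.sum(),[ (k,(abs(Q[:,1]-k)<25).sum(),Q[abs(Q[:,1]-k)<25].max(0).round().tolist(),Q[abs(Q[:,1]-k)<25].min(0).round().tolist()) for k in range(-450,200,50) if (abs(Q[:,1]-k)<25).sum()>3])
```

```text
[ 578.5 -231.9  160. ] 164.48981933498683 183.4411932625894 16.245319889697242 106.08507419030028
[ 577.7 -232.1  160. ] 116.28400172755875 137.56810969729673 15.799134009281312 105.46937636533826
z [ 553.7 -135.7  135.9]
z [ 576.4 -232.3  158.9]
z [ 618.2 -381.2   53.9]
awl butt,tip [600.   45.1  13. ] [518.6  51.2  13. ] c [559.3  48.2  13. ] 81.69693949368792 175.73738970723028
whole [437.34111911 197.45481888  10.        ] [579.74810048 159.55414909   3.        ] 147.53036675205485
top 484 [(-400, np.int64(475), [647.0, -387.0, 220.0], [602.0, -425.0, 165.0])]
side 1441 [(-450, np.int64(293), [641.0, -425.0, 215.0], [605.0, -434.0, 165.0]), (-400, np.int64(1148), [644.0, -392.0, 218.0], [601.0, -425.0, 165.0])]
```

Emit:
{"api": "move_arm", "payload": {"increments": [[[0.02,-0.036,0,1.5],[0.04,-0.073,0,3],[0.06,-0.109,0,4.5],[0.08,-0.145,0,6],[0.1,-0.182,0,7.5],[0.12,-0.218,0,9],[0.14,-0.254,0,10.5],[0.16,-0.291,0,12],[0.18,-0.327,0,13.5],[0.2,-0.363,0,15],[0.22,-0.4,0,16.5],[0.24,-0.436,0,18]]], "jaw": 0.3}}

```text
time_s: 1.1
ee_pos: [507.7, 154.5, 214.5]
orientation: [[-0.0, 0.108, 0.994], [0.0, 0.994, -0.108], [-1.0, 0.0, -0.0]]
wrist_force: [0.4, 1.2, 0.5]
grip_width: 0.654
```

Emit:
{"api": "move_arm", "payload": {"increments": [[[0.02,-0.036,0,0],[0.04,-0.072,-0.02,0],[0.06,-0.109,-0.05,0],[0.06,-0.109,-0.08,0],[0.06,-0.109,-0.1,0],[0.06,-0.109,-0.1,0],[0.06,-0.109,-0.1,0]]]}}

```text
time_s: 1.68
ee_pos: [566.4, 47.5, 113.6]
orientation: [[-0.003, 0.109, 0.994], [-0.0, 0.994, -0.109], [-1.0, -0.001, -0.003]]
wrist_force: [0.8, -0.2, 0.8]
grip_width: 0.648
```

Run:
```python
from h import *
d=cam('wrist'); o=r.get_obs(); print(o['ee_pos'],np.degrees(np.arctan2(o['orientation'][1,1],o['orientation'][0,1])),o['grip_width'],o['time_s'])
cv2.imwrite('pics/w1.png',d['color']); hsv=cv2.cvtColor(d['color'],cv2.COLOR_BGR2HSV)
m=((hsv[...,0]<18)&(hsv[...,1]>90)&(hsv[...,2]<175)).astype(np.uint8)
n,l,s,ce=cv2.connectedComponentsWithStats(m)
for i in range(1,n):
    if s[i,4]<300: continue
    v,u=np.where(l==i); P=np.array([ray(d,a,b,13) for a,b in zip(u,v)])[:,:2]
    print(ce[i],s[i],cv2.minAreaRect(P.astype(np.float32)))
```

```text
[567.56852866  48.11366199 115.1239838 ] 83.7596467911632 0.6487104560490259 1.7333
[260.13849287  19.65648337] [ 233    0   51   50 1473] ((401.8837890625, 19.540891647338867), (42.07323455810547, 29.518129348754883), 17.554128646850586)
[599.57697456  21.9892905 ] [583   0  33  50 747] ((435.6694030761719, 302.55718994140625), (40.59367752075195, 24.78032112121582), 10.998357772827148)
[463.95722618  78.46727155] [ 436   34   56   95 3086] ((471.07598876953125, 189.94821166992188), (32.47285079956055, 78.67345428466797), 74.83889770507812)
[315.67151163 203.4869186 ] [ 304  169   24   67 1376] ((567.2604370117188, 47.793827056884766), (23.23090362548828, 68.13897705078125), 84.38746643066406)
[601.85187872 230.88872769] [ 543  174   97  126 6893] ((649.8292846679688, 327.99609375), (149.1532440185547, 94.22110748291016), 10.769659996032715)
```

View pics/w1.png

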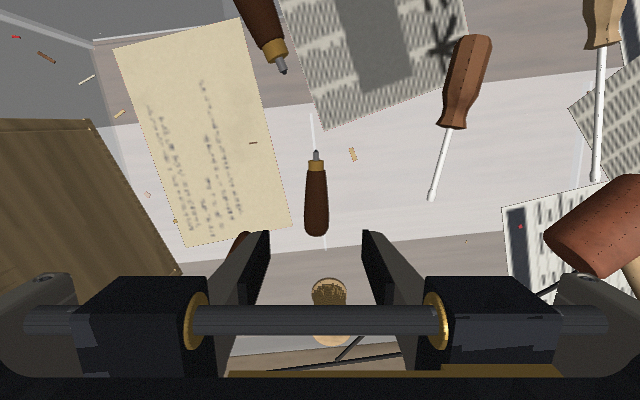

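The wrist view has the middle-sized awl at (316,200), between the fingers. The ray-cast handle centre is (567,48), which agrees with the top view. Next I descend and grip.

Emit:
{"api": "move_arm", "payload": {"increments": [[[0,0,-0.03,0],[0,0,-0.06,0],[0,0,-0.085,0],[0,0,-0.1,0],[0,0,-0.107,0],[0,0,-0.111,0],[0,0,-0.111,0]]]}}

```text
time_s: 2.32
ee_pos: [568.2, 48.2, 4.6]
orientation: [[0.002, 0.109, 0.994], [0.0, 0.994, -0.109], [-1.0, 0.001, 0.002]]
wrist_force: [0.7, -0.6, -0.5]
grip_width: 0.652
```

Emit:
{"api": "move_arm", "payload": {"increments": [[[0,0,0,0],[0,0,0,0],[0,0,0,0],[0,0,0,0],[0,0,0,0],[0,0,0,0],[0,0,0,0],[0,0,0,0]]], "jaw": -1, "grip_force": 35}}

```text
time_s: 2.98
ee_pos: [567.6, 47.5, 4.0]
orientation: [[0.001, 0.11, 0.994], [0.0, 0.994, -0.11], [-1.0, 0.0, 0.0]]
wrist_force: [-1.5, 0.5, 5.1]
grip_width: 0.278
```

Emit:
{"api": "move_arm", "payload": {"increments": [[[0,0,0.02,0],[0,0,0.05,0],[0,0,0.085,0],[0,0,0.12,0],[0,0,0.16,0],[0,0,0.2,0],[0,0,0.23,0],[0,0,0.23,0]]]}}

```text
time_s: 3.65
ee_pos: [570.9, 47.7, 240.3]
orientation: [[0.011, 0.11, 0.994], [0.002, 0.994, -0.11], [-1.0, 0.003, 0.011]]
wrist_force: [0.0, 0.6, -0.6]
grip_width: 0.282
```

Run:
```python
from h import *
d=cam('side'); o=r.get_obs(); print(o['ee_pos'],o['grip_width']*92,o['time_s'])
P=np.append(o['ee_pos'],1); c=d['R']@o['ee_pos']+d['t']; u,v=(c[:2]/c[2]*d['f']+[d['cx'],d['cy']]).astype(int); print(u,v)
cv2.imwrite('pics/s2.png',cv2.resize(d['color'][max(0,v-80):v+60,u-90:u+90],None,fx=4,fy=4,interpolation=cv2.INTER_CUBIC))
```

```text
[569.23611667  47.64957338 236.90011822] 25.839639624993392 3.7
341 139
```

View pics/s2.png

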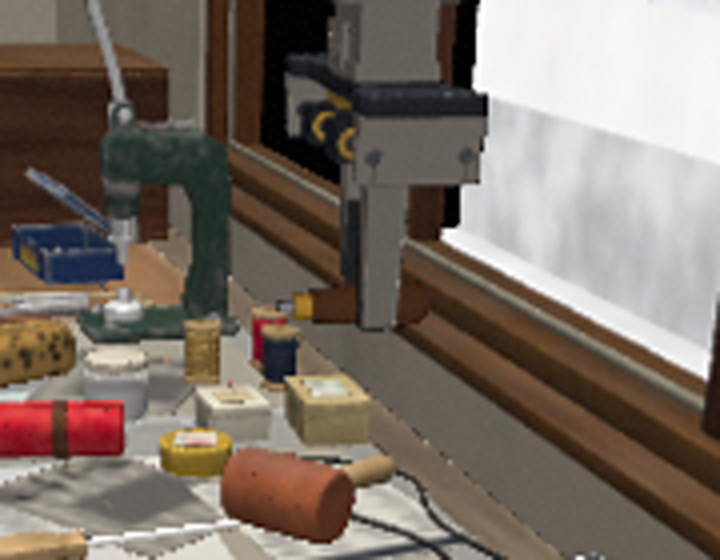

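The awl is held level in the fingers: in this side crop the stump is at (285,305) and the butt at (420,300), opening 26 mm. Next I carry it over the slot with the handle turned along slot y.

Emit:
{"api": "move_arm", "payload": {"increments": [[[0.001,-0.025,0,-6],[0.002,-0.05,0,-12],[0.003,-0.075,0,-18],[0.003,-0.1,0,-24],[0.004,-0.125,0,-30],[0.005,-0.15,0,-36],[0.005,-0.175,0,-42],[0.006,-0.2,0,-48],[0.007,-0.225,0,-54],[0.007,-0.25,0,-60],[0.008,-0.27,0,-65],[0.008,-0.28,0,-68]]]}}

```text
time_s: 4.7
ee_pos: [573.5, -235.7, 231.3]
orientation: [[-0.004, 0.965, 0.263], [-0.001, 0.263, -0.965], [-1.0, -0.004, 0.0]]
wrist_force: [0.3, -0.4, -0.9]
grip_width: 0.277
```

Emit:
{"api": "move_arm", "payload": {"increments": [[[0,0,-0.01,0],[0,0,-0.025,0],[0,0,-0.035,0],[0,0,-0.035,0]]]}}

```text
time_s: 5.03
ee_pos: [573.3, -230.3, 194.4]
orientation: [[-0.007, 0.962, 0.273], [0.002, 0.273, -0.962], [-1.0, -0.006, -0.004]]
wrist_force: [-0.7, 0.6, -1.7]
grip_width: 0.277
```

Run:
```python
from h import *
d=cam('side'); o=r.get_obs(); print(o['ee_pos'],np.degrees(np.arctan2(o['orientation'][1,1],o['orientation'][0,1])),o['grip_width']*92,o['time_s'],o['wrist_force'],o['q'])
cv2.imwrite('pics/s3.png',cv2.resize(d['color'][60:280,280:560],None,fx=2.5,fy=2.5,interpolation=cv2.INTER_CUBIC))
```

```text
[ 574.15639968 -230.87061701  196.04549551] 15.830086398253323 25.417178217787107 5.0833 [-0.27142752  0.13843152 -1.38521917] [ -3.2060055   26.59790955  29.56442255  98.80869132 -14.94017961
  58.80970594  47.44700427]
```

View pics/s3.png

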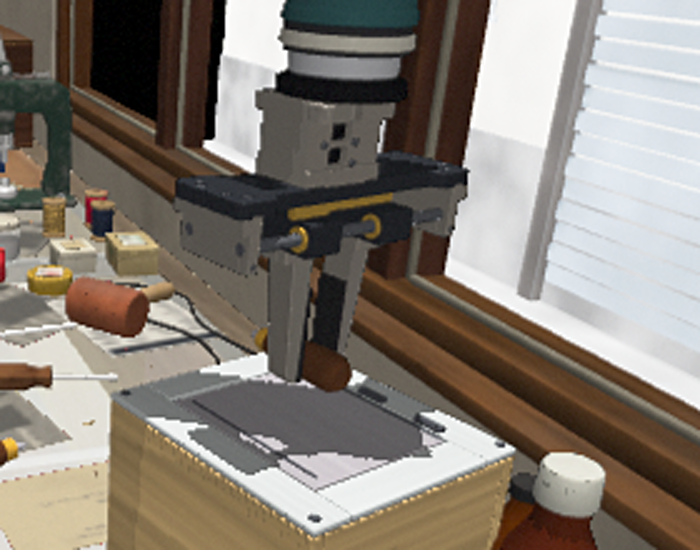

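The side crop has the gripper centred over the flap, with the butt at (325,370), and everything is clear of the frame. Next I push down.

Emit:
{"api": "move_arm", "payload": {"increments": [[[0,0,-0.012,0],[0,0,-0.024,0],[0,0,-0.034,0],[0,0,-0.044,0],[0,0,-0.054,0],[0,0,-0.064,0],[0,0,-0.074,0],[0,0,-0.08,0],[0,0,-0.08,0]]]}}

```text
time_s: 5.83
ee_pos: [573.8, -232.8, 116.9]
orientation: [[-0.003, 0.963, 0.27], [0.0, 0.27, -0.963], [-1.0, -0.003, -0.001]]
wrist_force: [-2.9, -0.6, 2.0]
grip_width: 0.281
```

Emit:
{"api": "move_arm", "payload": {"increments": [[[0,0,-0.01,0],[0,0,-0.02,0],[0,0,-0.028,0],[0,0,-0.034,0],[0,0,-0.036,0],[0,0,-0.036,0],[0,0,-0.036,0],[0,0,-0.036,0]]]}}

```text
time_s: 6.5
ee_pos: [573.9, -232.5, 81.9]
orientation: [[-0.003, 0.963, 0.271], [0.0, 0.271, -0.963], [-1.0, -0.003, -0.001]]
wrist_force: [-3.4, -0.9, -1.6]
grip_width: 0.275
```

Run:
```python
from h import *
d=cam('side'); o=r.get_obs(); print(o['ee_pos'],o['grip_width']*92,o['time_s'],o['wrist_force'])
cv2.imwrite('pics/s4.png',cv2.resize(d['color'][60:280,280:560],None,fx=2.5,fy=2.5,interpolation=cv2.INTER_CUBIC))
```

```text
[ 574.14286526 -232.48947176   82.04879198] 25.592560148500084 6.55 [-4.13492569 -0.6990927  -2.16454537]
```

View pics/s4.png

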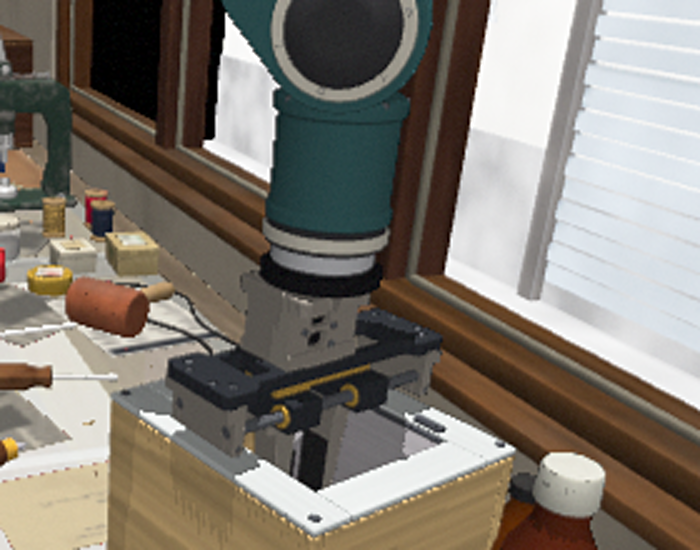

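The flap is steep under the +x finger; the 4 N side force at the wrist fits that, and the body clears the frame. I release by a limited opening of about 44 mm so the finger keeps the flap open.

Emit:
{"api": "move_arm", "payload": {"increments": [[[0,0,0,0],[0,0,0,0],[0,0,0,0],[0,0,0,0],[0,0,0,0],[0,0,0,0],[0,0,0,0],[0,0,0,0],[0,0,0,0],[0,0,0,0],[0,0,0,0],[0,0,0,0]]], "jaw": -0.05}}

```text
time_s: 7.55
ee_pos: [575.3, -232.5, 82.6]
orientation: [[0.0, 0.963, 0.271], [-0.0, 0.271, -0.963], [-1.0, 0.0, 0.0]]
wrist_force: [-4.1, -1.1, -2.4]
grip_width: 0.473
```

Run:
```python
from h import *
d=cam('wrist'); o=r.get_obs(); print(o['ee_pos'],o['grip_width']*92,o['time_s'],o['wrist_force'])
cv2.imwrite('pics/w5.png',d['color'])
```

```text
[ 575.32936875 -232.47121296   82.57567696] 43.480858021472166 7.6 [-4.04289052 -0.69844604 -2.65621855]
```

View pics/w5.png

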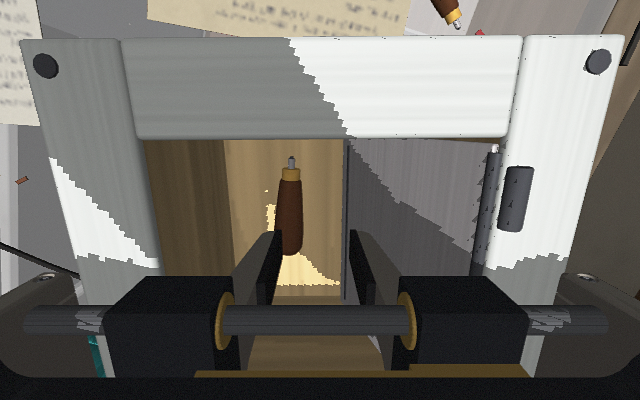

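The wrist view shows the awl at (290,205) between the open fingers, with the flap steep on the right. I'll check its height by depth before withdrawing.

Run:
```python
from h import *
d=cam('wrist'); W=cloud(d)
for p in [(290,185),(290,210),(288,240),(310,200)]: print(p,W[p[1],p[0]].round(1))
```

```text
(290, 185) [ 548.1 -211.1   29.6]
(290, 210) [ 553.4 -230.6   32.3]
(288, 240) [ 558.3 -256.3   33. ]
(310, 200) [ 568.1 -224.6    8.2]
```

The awl's top is at z = 33 mm and the floor is at 8 mm, so it lies flat on the box floor. I withdraw straight up.

Emit:
{"api": "move_arm", "payload": {"increments": [[[0,0,0.012,0],[0,0,0.026,0],[0,0,0.04,0],[0,0,0.054,0],[0,0,0.068,0],[0,0,0.082,0],[0,0,0.1,0],[0,0,0.12,0],[0,0,0.14,0],[0,0,0.16,0],[0,0,0.18,0],[0,0,0.18,0]]]}}

```text
time_s: 8.65
ee_pos: [579.6, -233.2, 270.0]
orientation: [[0.014, 0.962, 0.272], [-0.002, 0.272, -0.962], [-1.0, 0.013, 0.006]]
wrist_force: [0.7, -0.3, 0.1]
grip_width: 0.474
```

Emit:
{"api": "move_arm", "payload": {"increments": [[[-0.02,0.02,0,0],[-0.04,0.04,0,0],[-0.06,0.06,0,0],[-0.08,0.08,0,0],[-0.1,0.1,0,0],[-0.12,0.12,0,0],[-0.14,0.14,0,0],[-0.14,0.14,0,0],[-0.14,0.14,0,0],[-0.14,0.14,0,0]]]}}

```text
time_s: 9.48
ee_pos: [436.8, -92.6, 263.8]
orientation: [[0.004, 0.963, 0.271], [0.0, 0.271, -0.963], [-1.0, 0.004, 0.001]]
wrist_force: [0.4, -0.8, -1.2]
grip_width: 0.474
```

Run:
```python
from h import *
d=cam('side'); o=r.get_obs(); print(o['ee_pos'],o['time_s'],o['wrist_force']); W=cloud(d)
cv2.imwrite('pics/s6.png',d['color'])
a=np.radians(16);ex=np.array([np.cos(a),np.sin(a)]);ey=np.array([-ex[1],ex[0]])
q=(W[...,:2]-[578,-232]); x=q@ex;y=q@ey
m=(abs(x)<55)&(abs(y)<65)&(W[...,2]>-5)&(W[...,2]<200); print('flap z percentiles',m.sum(),np.percentile(W[m][:,2],[2,25,50,75,98]).round(1))
```

```text
[436.73433363 -92.99469416 263.53648303] 9.5333 [ 0.15564682  0.11728239 -0.77032018]
flap z percentiles 2377 [157.7 158.4 158.7 159.1 159.9]
```

View pics/s6.png

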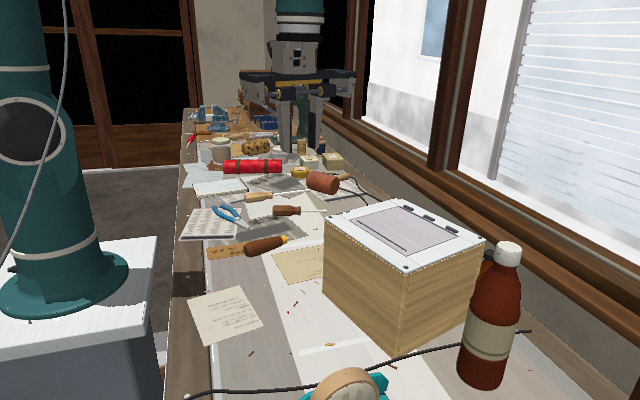

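The side view shows the flap shut level at (405,230), the other tools where they were, and the arm clear of everything. Handing in.

```bash
python3 -c "
from plant import r
print(r.sign_off())"
```

```text
the job is handed in; nothing more can be done
None
```

I gripped the middle-sized broken awl and pushed the flap open with it. I dropped it by opening the jaws to about 43 mm while a finger still held the flap, then withdrew and handed in at about 9.5 s.

Last checks:
- **Broken awl:** it lies flat on the box floor. Its top measured z ≈ 33 mm and the floor ≈ 8 mm, which puts its centre about 139 mm below the box top.
- **Flap:** it is shut, measured level at z ≈ 158–160 mm.
- **Robot:** the gripper is empty and clear of everything, and the wrist force is under 1 N.
- **Whole awl:** I took the bladed tool with the long steel blade, to the left of the target, as the whole awl, but close up it could be a screwdriver. I did not measure its position again. The arm never went down near any bladed tool, and the last picture shows them apparently where they were.

The sign-off gave no verdict, and no check failed or disagreed. I viewed 10 pictures in all.

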